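# Load the latch bar under the leaf spring of the deburring jig

### The arm

A 6-joint arm with a two-finger parallel gripper is mounted at the origin on the work surface. World frame = base frame: x ahead of the robot, y to its left, z up, the work surface at z = 0. Lengths are in m, angles in rad, forces in N, time in s.
With the tool pointing down it reaches from about 0.225 to 0.725 m from the base axis. Payload 3.1 kg.
Tool frame: the origin (TCP) lies at the very end of the fingers, on their centre line; the grasp point (between the pads) lies 19 mm behind it; z points along the fingers, y is the line along which they close (so a half turn about z gives the same grasp; the last joint's range is limited). The gripper opens to 85 mm and grips with 20 to 120 N. Pads are 22 mm wide; open, the fingers measure 114 mm over their backs; the gripper's body (76 mm by 85 mm) begins 54 mm behind the grasp point. The pads swing forward as they close: fully open they stand 13 mm farther back than shut.
Start: joints at [-1.435, 0.048, 0.099, 1.622, 0, 1.443], TCP at [0.137, -0.507, 0.231] pointing down, gripper open.
Joint ranges: [-2.91, 2.91], [-0.99, 1.94], [-1.21, 1.42], [-2.12, 2.29], [-1.49, 1.47], [-3.14, 3.14]. Speed limits (rad/s): [2.79, 2.79, 3.14, 3.14, 3.14, 3.14].

### API

Orientations are given as [roll, pitch, yaw] about the fixed x, y, z axes, in that order (R = Rz(yaw) Ry(pitch) Rx(roll)).
In Python, from station import bot, snapshot, calibration, job, look_for, masks_of gives the robot as it stands. Calls block until the motion is done:
- bot.move_pose(position, orientation): joint-space move of the TCP to a pose.
- bot.move_linear(position, ori=None, feed=0.15): straight line of the TCP; ori=None keeps the orientation; feed is the mean speed in m/s.
- bot.move_j(angles): joint-space move.
- bot.gripper_to(opening, strength=None): finger opening in m; strength is the grip in N (None keeps the last); returns when the fingers have stopped.
- bot.hold(seconds).
- bot.inverse_kinematics(position, orientation): joint angles nearest the present ones, or None.
- bot.read_state(): the state.
- snapshot(name): name is "scene" or "side" or "wrist"; returns the picture (384x512x3 uint8, red, green, blue); there is no depth.
- calibration(name): a dict with "intrinsics" (3x3 intrinsics, pixels), "view" (4x4, takes a point from world to camera coordinates). Camera axes: x right, y down, z forward; pixel columns grow to the right and rows downward; lengths in m; the calibration is good to about 2 mm. A picture is of the moment at which its call begins: read the wrist's pose just before it. calibration takes no time and is no camera call; for the wrist camera it gives the pose at the moment of the call.
A pose or a line that the arm cannot do raises bot.Unreachable and nothing moves.
- job.sign_off(): hands the job in; it is judged then, once.
Trained networks look in the newest picture that a camera, given by its name, has taken for a name from the list of things; names that differ only in an ending like _2 or _b are one class to them, and where a whole thing is asked for, a point or a joint stands for the part that bears it (a point fixed in the world has none). Each returns a list of dicts, best first, with "score" (0 to 1); they miss things now and then, are a little off and sometimes report something else, mostly with a low value. They report only what shows in the picture. A call takes as long as a camera call. They do not tell look-alikes from the thing itself.
- look_for(camera, label): "pixel" ([column, row] in pixels, amid what is visible of it).
- masks_of(camera, label): "mask" (384x512 bool, what is visible of it) and "pixel" ([column, row] in pixels, amid what is visible of it).
The state is a dict: "time": time; "joint_positions": joint angles; "qd": joint speeds; "joint_efforts": joint torques, N m; "eef_pos": TCP position; "tool_rot": TCP orientation; "force": force on the tool from outside, world axes, zero at the start; "ft_torque": the same for the moment, N m; "grip_width": finger opening in m; "gripper_force": force on a finger pad.
Only numpy, scipy, OpenCV 4.12 (cv2) and the standard library are available. Lean on these libraries where they do the work, as an engineer would, in place of code of your own. Each camera call takes 0.05 s, during which the arm holds its last target. There are 200 camera calls.

### The job

Load the aluminium latch bar into the deburring jig: with the fingertips on the bar's tail, behind its orange lug, press it down hard on the sprung bed and, keeping it down, push it along the channel under the red bridge and the brass leaf spring until its nose is home against the yellow end stop. Then let go, so that the bed clamps it up against the bridge. It is a press and a push: do not lift or tip the bar, and leave the other things on the bench where they are.

Things in the scene. Friction and masses are not known exactly. Their poses are not given: they have to be found in the camera images.
- jig: Blue jig fixed to the bench. Origin: on the bench under its base, on the channel's centre line; x runs along the channel from the open loading end to the end stop, z up. Base 275 x 100 x 10 mm, x = -175 to +100 mm. Side walls: inner faces at y = -24 and +24 mm, 8 mm thick, tops 30 mm above the bench, x = -175 to +80. Nothing stands over the channel from x = -175 to 0.
- bridge: Red bar fixed across the channel, 14 mm (along the channel) x 90 x 12 mm, bolt heads 5 mm more on top. Origin: middle of its underside, at jig x = +7 mm, 34.5 mm above the bench; front face at jig x = 0. Until the bed is pressed the bar's top stands 3.5 mm higher than this underside, so that the bar butts against the bridge.
- bed (a joint): Sprung, polished steel bed in the channel (jig x = -175 to +69 mm, 44 mm wide) that moves straight down, staying level: 0 = up (top 26 mm above the bench), 0.007 m = on its stop (19 mm). With the bar on it about 7 N starts it and 13 N bottoms it; over 0.0035 m lets the bar under the bridge. The bar slides on it easily. About 0.0035 m with the bar home and released.
- leaf (a joint): Brass leaf spring, 34 mm long, 30 mm wide, hinged at the far side of the bridge (jig x = +15 mm), sloping down to a rounded tip at jig x about +48 mm. Angle in rad: 0 with nothing under it, growing as the tip is lifted, about 0.1 or more with the bar under it. The sliding bar's nose lifts it by itself against 1 to 6 N.
- latch_bar: Loose aluminium bar, 135 (x) x 45 x 12 mm, about 0.2 kg, on the bed, its nose 6 to 35 mm short of the bridge at first. Origin: centre of underside; x points to the nose, as the jig's x. Orange lug across its top, x = -32.5 to -22.5 mm, 9 mm above the bar's top. Flat tail to press on: x = -67.5 to -32.5; the lug's rear face takes the push. With the bar home the lug is 20 mm short of the bridge.
- dye_can: Bystander: green closed can, 44 mm diameter, 85 mm tall, standing on the bench beside the jig, about 120 mm from the channel's centre line. Origin: centre of underside.
- pipe_offcut: Bystander: steel pipe offcut, 48 mm diameter, 50 mm tall, standing on the bench at the jig's other side, about 120 mm from the centre line. Origin: centre of underside.
- screwdriver: Bystander: screwdriver lying on the bench to one side. Origin under its middle, axis along x.
- wrench: Bystander: wrench lying on the bench to one side. Origin under its middle, axis along x.
- mug: Bystander: blue mug, 80 mm diameter, 90 mm tall. Origin: centre of underside.
- bolt_tray: Bystander: red open tray, 120 x 90 x 35 mm. Origin: centre of underside.
- end_stop (a point): Middle of the face of the yellow end stop that the bar's nose must meet: jig x = +70 mm, 26 mm above the bench. The stop is 48 mm wide, its top 45 mm above the bench. With the nose touching it, the bar's origin is at jig x = +2.5 mm.
Mind the look-alikes: they are no part of the job. Of the things like the latch_bar, leave any that is black, brown or turquoise; of the rest the larger one is meant.

How it is judged:
On the way, in this order (a step that is already met when the one before it is completed fails the run):
1. the bar is pressed down on the sprung bed, low enough to clear the bridge, before it is under the leaf (value of joint bed above 0.0034 m and x of latch_bar in the frame of jig below -0.045 m and contact force between the fingers and latch_bar above 3 N), for 0.1 s.
2. still pressed, the bar slides in under the leaf spring and lifts it (value of joint leaf above 0.03 rad and value of joint bed above 0.003 m and x of latch_bar in the frame of jig above -0.04 m and contact force between the fingers and latch_bar above 3 N), for 0.1 s.
At the end, for the whole second after the job is handed in: The bar lies in the channel with its nose within 3.5 mm of the yellow end stop, under the lifted leaf spring, released and at rest, and the bed clamps it up against the bridge (more than 1 N) (x of latch_bar in the frame of jig between -0.001 and 0.006 m and angle between the x axis of latch_bar and the x axis of jig, either way round below 0.08 rad and contact force between latch_bar and bridge above 1 N and value of joint leaf above 0.05 rad and value of joint bed above 0.002 m and linear speed of latch_bar below 0.01 m/s); the robot touches nothing.
It fails at once if the bar is lifted more than 8 mm off its starting height (z of latch_bar in the frame of jig above 0.034 m).
It fails at once if the bar is tipped more than 0.15 rad (angle between latch_bar's own z axis and vertical above 0.15 rad).
It fails at once if another thing on the bench is moved more than 20 mm (distance of any of dye_can, pipe_offcut, screwdriver, wrench, mug, bolt_tray from where it was at the start of the episode above 0.02 m).
It also fails if it takes over 40 s, if anything falls off the work surface, if the arm or the gripper's body presses on something with over 40 N, if the wrist force passes 120 N, or if a joint passes its speed limit or range.

## Working session

There is one attempt and no reset: what is moved stays moved. The work goes in short steps, each a Python script; the robot and the scene stay as the last script left them, time stands still between calls to the robot, and variables do not carry over. Pictures are saved under pics/ and viewed, at most 10 in all, crops included, and the job is handed in when it is done.

```bash
mkdir -p pics; ls
python3 - <<'E'
from station import *
import cv2,numpy as np
for c in ["scene","side"]:
    im=snapshot(c); cv2.imwrite(f"pics/{c}0.png",im[:,:,::-1])
    k=calibration(c); print(c,np.round(k["intrinsics"],1).tolist(),np.round(k["view"],3).tolist())
    for l in ["latch_bar","bridge","jig","end_stop","leaf","dye_can","pipe_offcut"]:
        print(l,[(round(d["score"],2),np.round(d["pixel"]).tolist()) for d in look_for(c,l)][:5])
s=bot.read_state();print(s["time"],s["eef_pos"],s["tool_rot"],s["force"])
E
```

```text
pics
scene [[354.8, 0.0, 257.7], [0.0, 354.8, 191.7], [0.0, 0.0, 1.0]] [[0.755, 0.656, -0.005, -0.412], [0.522, -0.606, -0.601, -0.24], [-0.397, 0.451, -0.8, 1.273], [0.0, 0.0, 0.0, 1.0]]
latch_bar [(0.96, [246.0, 141.0]), (0.91, [198.0, 238.0]), (0.87, [265.0, 188.0]), (0.78, [293.0, 159.0]), (0.67, [207.0, 175.0])]
bridge [(0.46, [289.0, 210.0])]
jig [(0.86, [283.0, 217.0])]
end_stop [(0.76, [283.0, 215.0])]
leaf [(0.55, [294.0, 219.0])]
dye_can [(0.81, [244.0, 226.0])]
pipe_offcut [(0.67, [322.0, 201.0])]
side [[489.6, 0.0, 246.5], [0.0, 489.6, 195.9], [0.0, 0.0, 1.0]] [[-0.872, -0.489, 0.004, 0.443], [-0.249, 0.436, -0.865, 0.204], [0.421, -0.755, -0.502, 1.321], [0.0, 0.0, 0.0, 1.0]]
latch_bar [(0.85, [268.0, 262.0]), (0.73, [293.0, 227.0]), (0.62, [207.0, 256.0]), (0.59, [231.0, 212.0])]
bridge []
jig [(0.69, [214.0, 219.0])]
end_stop [(0.92, [213.0, 217.0])]
leaf []
dye_can []
pipe_offcut [(0.84, [175.0, 219.0])]
0.8 [ 0.13688122 -0.50686079  0.23134404] [3.14150720e+00 3.97442886e-05 2.63773432e-01] [ 0.48841865 -0.95834628  0.60554098]
```

View pics/scene0.png

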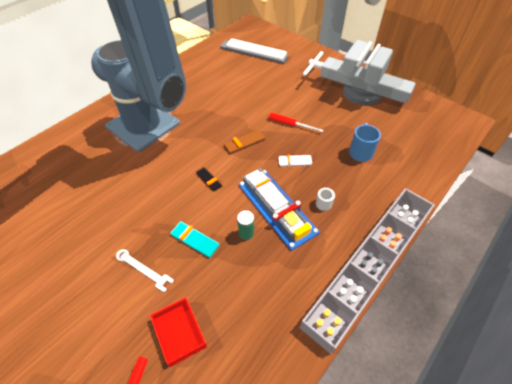

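View pics/side0.png

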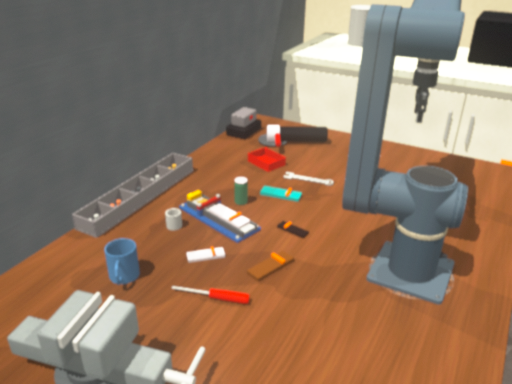

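The scene picture shows five candidates:
- Brown at (245,141), turquoise at (195,239) and black at (208,178), all excluded by colour.
- A small aluminium bar at (295,160).
- The larger aluminium bar in the blue jig at (267,190). This is the one I choose.

The can is at (245,226) and the pipe at (325,200). Next I'll look from above with the wrist camera.

```bash
cat > h.py <<'E'
from station import *
import cv2,numpy as np
def ray(cam,px,z,k=None):
    k=k or calibration(cam); K=np.array(k["intrinsics"]);V=np.array(k["view"])
    R,t=V[:3,:3],V[:3,3]; o=-R.T@t; d=R.T@np.linalg.solve(K,[px[0],px[1],1.]); return o+d*(z-o[2])/d[2]
def proj(cam,P,k=None):
    k=k or calibration(cam); P=np.atleast_2d(P); V=np.array(k["view"])
    c=P@V[:3,:3].T+V[:3,3]; p=c@np.array(k["intrinsics"]).T; return p[:,:2]/p[:,2:]
E
python3 - <<'E'
from h import *
# rough: base corners of the jig in scene picture
for n,p,z in [("left",(240,184),.01),("back",(267,171),.01),("right",(318,234),.01),("front",(290,245),.01),("can",(246,237),0),("pipe",(325,208),0)]:
    print(n,ray("scene",p,z).round(3))
k=calibration("wrist"); s=bot.read_state()
V=np.array(k["view"]); print("cam pos",(-V[:3,:3].T@V[:3,3]).round(3),"fwd",V[2,:3].round(3),"right",V[0,:3].round(3),np.round(k["intrinsics"],0).tolist(), s["eef_pos"])
E
```

```text
left [0.453 0.023 0.01 ]
back [0.482 0.118 0.01 ]
right [0.737 0.035 0.01 ]
front [ 0.7   -0.043  0.01 ]
can [ 0.588 -0.099  0.   ]
pipe [0.7   0.127 0.   ]
cam pos [ 0.207 -0.489  0.375] fwd [-0.279 -0.075 -0.957] right [ 0.26  -0.966  0.   ] [[339.0, 0.0, 257.0], [0.0, 339.0, 190.0], [0.0, 0.0, 1.0]] [ 0.13688122 -0.50686079  0.23134404]
```

Run:
```python
from h import *
bot.move_pose([0.54,0.047,0.24],[np.pi,0,np.pi-0.287])
s=bot.read_state();print(s["time"],s["eef_pos"],s["tool_rot"],s["force"],s["joint_positions"])
k=calibration("wrist");im=snapshot("wrist");cv2.imwrite("pics/w0.png",im[:,:,::-1])
np.savez("w0.npz",K=k["intrinsics"],V=k["view"])
for l in ["latch_bar","bridge","jig","end_stop","leaf","dye_can","pipe_offcut"]:
    print(l,[(round(d["score"],2),np.round(d["pixel"]).tolist(),int(d["mask"].sum())) for d in masks_of("wrist",l)][:3])
```

```text
3.2333 [0.54005157 0.04610361 0.23995498] [-3.14123519e+00  2.02364416e-05  2.85304453e+00] [ 0.3267242  -0.10752956  0.78098251] [-3.83753050e-02  9.51474505e-02  1.66190104e-01  1.64190787e+00
 -3.51343794e-04  2.50172830e-01]
latch_bar [(0.97, [146.0, 28.0], 1885), (0.94, [263.0, 161.0], 5365), (0.82, [402.0, 91.0], 3391)]
bridge []
jig [(0.78, [261.0, 226.0], 14484)]
end_stop [(0.57, [260.0, 225.0], 14401)]
leaf [(0.89, [260.0, 269.0], 564)]
dye_can [(0.77, [150.0, 231.0], 2158)]
pipe_offcut [(0.76, [356.0, 247.0], 1032)]
```

View pics/w0.png

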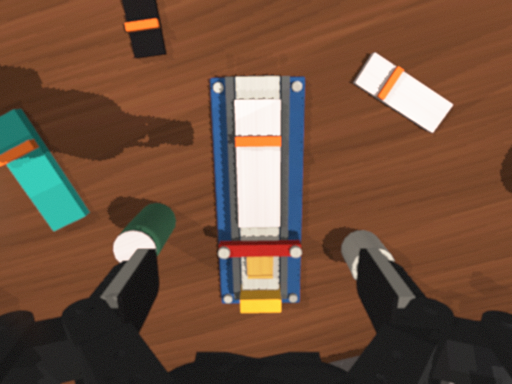

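The wrist picture shows the jig upright in the image. The bar has its tail end at about (259,99), the orange lug at (258,141) and its nose at (259,235). The bridge is at (260,249), the leaf at (260,267) and the stop at (260,302). The small look-alike is at (402,91). The bar in the jig is confirmed as the right one; now I'll measure it.

Run:
```python
from h import *
d=np.load("w0.npz");k=dict(intrinsics=d["K"],view=d["V"])
im=cv2.imread("pics/w0.png");hsv=cv2.cvtColor(im,cv2.COLOR_BGR2HSV);H,S,Vv=[hsv[...,i].astype(int) for i in range(3)]
roi=np.zeros(H.shape,bool);roi[65:320,200:315]=1
def rect(m,z,n):
    m=cv2.morphologyEx((m&roi).astype(np.uint8),cv2.MORPH_OPEN,np.ones((2,2)))
    p=np.argwhere(m)[:,::-1].astype(float)
    w=np.array([ray("wrist",q,z,k)[:2] for q in p],np.float32)
    r=cv2.minAreaRect(w); b=cv2.boxPoints(r)
    print(n,len(p),"centre",np.round(r[0],4),"size",np.round(r[1],4),"ang",round(r[2],2),"box",b.round(4).tolist());return r
rect((H>100)&(H<125)&(S>120)&(Vv>60),.010,"base")
rect((H>5)&(H<18)&(S>150)&(np.arange(384)[:,None]<200),.047,"lug")
rect(((H<5)|(H>172))&(S>150)&(Vv>80),.0465,"bridge")
rect((H>22)&(H<35)&(S>150),.045,"stop")
bar=(S<40)&(Vv>225)
c=bar[80:245,250:268].mean(1); print([(80+i,round(x,1)) for i,x in enumerate(c) if i and abs(c[i]-c[i-1])>.15])
```

```text
base 4728 centre [0.5914 0.0321] size [0.0987 0.2731] ang 74.21 box [[0.4465999901294708, 0.021800000220537186], [0.7093999981880188, -0.05249999836087227], [0.736299991607666, 0.042500000447034836], [0.47350001335144043, 0.11680000275373459]]
lug 4285 centre [0.5136 0.0533] size [0.1193 0.132 ] ang 73.44 box [[0.4332999885082245, 0.01489999983459711], [0.5598000288009644, -0.022700000554323196], [0.5938000082969666, 0.0917000025510788], [0.4672999978065491, 0.12929999828338623]]
bridge 1010 centre [0.6321 0.0204] size [0.0897 0.0187] ang 74.5 box [[0.6111000180244446, -0.0203000009059906], [0.6291000247001648, -0.025299999862909317], [0.6531000137329102, 0.06120000034570694], [0.6351000070571899, 0.06620000302791595]]
stop 428 centre [7.04e-01 4.00e-04] size [0.0444 0.015 ] ang 73.44 box [[0.690500020980835, -0.018699999898672104], [0.704800009727478, -0.023000000044703484], [0.7174999713897705, 0.019600000232458115], [0.7031000256538391, 0.023900000378489494]]
[(97, np.float64(0.3)), (98, np.float64(0.0)), (99, np.float64(0.4)), (100, np.float64(1.0)), (134, np.float64(0.7)), (135, np.float64(0.0)), (147, np.float64(0.2)), (148, np.float64(1.0)), (227, np.float64(0.4)), (228, np.float64(0.0)), (229, np.float64(0.2)), (233, np.float64(0.8)), (234, np.float64(0.4)), (235, np.float64(0.0))]
```

```bash
cat >> h.py <<'E'
yaw=-0.2745; O=np.array([0.6275,0.0219]); ex=np.array([np.cos(yaw),np.sin(yaw)]); ey=np.array([-ex[1],ex[0]])
ORI=[np.pi,0,np.pi+yaw]
def J(w): w=np.asarray(w)[:2]-O; return np.array([w@ex,w@ey])
def W(x,y,z): return [*(O+x*ex+y*ey),z]
E
python3 - <<'E'
from h import *
d=np.load("w0.npz");k=dict(intrinsics=d["K"],view=d["V"])
V=d["V"];print("cam jig",J(-V[:3,:3].T@V[:3,3]))
for n,r,z in [("tail",99,.038),("lugrear",134.5,.047),("lugrear_b",134.5,.038),("lugfront",147.2,.047),("nose",234.5,.038),("bedstart",76,.026)]:
    print(n,(J(ray("wrist",(259,r),z,k))*1000).round(1))
im=cv2.imread("pics/w0.png");hsv=cv2.cvtColor(im,cv2.COLOR_BGR2HSV)
print(hsv[160,225:295].tolist()[::3])
m=((hsv[...,0]>5)&(hsv[...,0]<18)&(hsv[...,1]>140)); 
sub=m[130:150,225:292]; ys,xs=np.nonzero(sub); 
print("lug cols",[(130+r,225+np.nonzero(sub[r])[0].min(),225+np.nonzero(sub[r])[0].max()) for r in range(20) if sub[r].any()])
print(J(ray("wrist",(235,140),.047,k)),J(ray("wrist",(281,140),.047,k)))
E
```

```text
cam jig [-0.16539531 -0.00061499]
tail [-154.1    0.8]
lugrear [-120.5    0.3]
lugrear_b [-119.2    0.4]
lugfront [-107.8    0.2]
nose [-8.8 -1.1]
bedstart [-175.9    1.2]
[[106, 173, 90], [111, 51, 95], [15, 15, 104], [10, 10, 73], [8, 19, 249], [10, 12, 249], [12, 10, 252], [11, 11, 251], [11, 11, 251], [11, 11, 251], [10, 12, 250], [11, 11, 251], [11, 11, 251], [12, 10, 251], [9, 10, 252], [15, 10, 252], [11, 11, 251], [13, 9, 252], [8, 19, 247], [0, 14, 90], [15, 16, 98], [110, 51, 115], [106, 164, 140], [106, 162, 140]]
lug cols [(136, np.int64(236), np.int64(280)), (137, np.int64(234), np.int64(281)), (138, np.int64(234), np.int64(281)), (139, np.int64(234), np.int64(281)), (140, np.int64(234), np.int64(281)), (141, np.int64(235), np.int64(281)), (142, np.int64(235), np.int64(281)), (143, np.int64(235), np.int64(281)), (144, np.int64(235), np.int64(281)), (145, np.int64(235), np.int64(281)), (146, np.int64(235), np.int64(236))]
[-0.11536415 -0.02356796] [-0.11469635  0.02210053]
```

Run:
```python
from h import *
bot.gripper_to(0.0,40)
bot.move_linear(W(-.134,0,.12),ORI,feed=.15)
bot.move_linear(W(-.134,0,.050),feed=.08)
bot.hold(.2); s=bot.read_state(); f0=np.array(s["force"]); np.save("f0.npy",f0); print(s["time"],f0,s["eef_pos"],J(s["eef_pos"]))
im=snapshot("wrist");cv2.imwrite("pics/w1.png",im[:,:,::-1])
z=.050
while z>.027:
    z-=.001; bot.move_linear(W(-.134,0,z),feed=.02)
    s=bot.read_state(); f=np.array(s["force"])-f0; print(round(z,4),round(s["eef_pos"][2],4),f.round(1))
    if f[2]>12: break
print(bot.read_state()["time"])
im=snapshot("side");cv2.imwrite("pics/s1.png",cv2.resize(im[150:270,150:310,::-1],(800,600)))
```

```text
6.625 [ 0.74505287 -0.39162938 -0.0798224 ] [0.49911959 0.05820576 0.05075399] [-0.1334152   0.00014698]
0.049 0.049 [-0.6 -0.1  0.2]
0.048 0.0478 [-0.   0.3  0.2]
0.047 0.0469 [-1.   1.6  0. ]
0.046 0.0459 [-1.3 -0.   0.6]
0.045 0.0449 [-1.2 -0.  -0.5]
0.044 0.0439 [-1.1  0.4  0.5]
0.043 0.0429 [-1.1 -0.1  0.6]
0.042 0.0419 [-0.5  0.2 -0.5]
0.041 0.0409 [-0.3  0.5 -0. ]
0.04 0.0399 [-1.  -0.2 -0.7]
0.039 0.0389 [ 0.   0.4 -0.6]
0.038 0.0381 [-0.8 -0.1  0.8]
0.037 0.038 [-3.2  1.1  4.6]
0.036 0.0375 [-3.4  0.1  7.9]
0.035 0.0367 [-4.2  1.   8.9]
0.034 0.0359 [-3.7  0.4  8.6]
0.033 0.0351 [-4.8  2.1 10.5]
0.032 0.0343 [-5.5  0.8 11. ]
0.031 0.0335 [-5.2  0.5 10.6]
0.03 0.0326 [-4.9  0.9 11.6]
0.029 0.0318 [-5.   0.7 12.9]
11.925
```

View pics/w1.png

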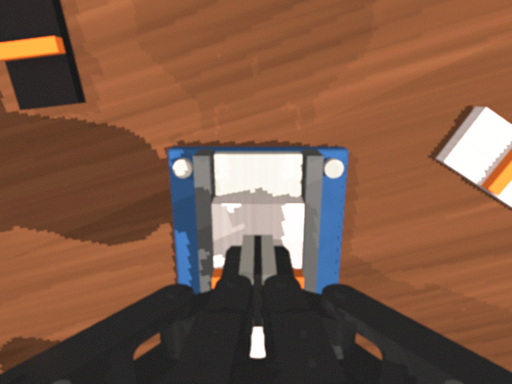

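The wrist picture shows the shut fingertips at (258,240) on the tail, behind the lug at row 280. Contact came at z = 38 mm, as it should. I'll press harder and then push.

Run:
```python
from h import *
f0=np.load("f0.npy")
def st(tag):
    s=bot.read_state(); f=np.array(s["force"])-f0; e=s["eef_pos"]; fx,fy=f[:2]@ex,f[:2]@ey
    print(tag,round(s["time"],2),"x",(J(e)*1000).round(1),"z",round(e[2]*1000,1),"F",round(fx,1),round(fy,1),round(f[2],1)); return fx,f[2],J(e)[0]
zc=.0250
bot.move_linear(W(-.134,0,zc),feed=.02); bot.hold(.2); fx,fz,x=st("press")
c=-.134
while c<-.020:
    c+=.004 if c<-.05 else .002
    bot.move_linear(W(c,0,zc),feed=.03); fx,fz,x=st(round(c*1000))
    if fz>30: zc+=.001
    if fz<16: zc-=.001
    if fx<-22 and x>-.06: break
    if fx<-32: print("STUCK"); break
im=snapshot("side");cv2.imwrite("pics/s2.png",cv2.resize(im[170:260,160:280,::-1],(800,600),interpolation=cv2.INTER_CUBIC))
im=snapshot("scene");cv2.imwrite("pics/c2.png",cv2.resize(im[150:270,220:380,::-1],(800,600),interpolation=cv2.INTER_CUBIC))
```

```text
press 12.53 x [-133.2    0.4] z 30.8 F -10.4 -2.4 26.1
-130 12.81 x [-128.2    1.1] z 30.8 F -8.3 0.2 24.6
-126 13.09 x [-124.2    1.3] z 30.8 F -8.2 -1.7 23.4
-122 13.38 x [-120.2    1.4] z 30.8 F -8.1 -0.8 22.8
-118 13.66 x [-116.2    1.4] z 30.8 F -7.9 -0.4 23.6
-114 13.94 x [-112.2    1.5] z 30.9 F -9.0 0.3 21.9
-110 14.22 x [-108.2    1.5] z 30.8 F -8.1 0.4 22.0
-106 14.51 x [-104.2    1.5] z 30.8 F -8.1 0.6 23.0
-102 14.79 x [-100.2    1.5] z 30.8 F -7.5 -0.6 22.1
-98 15.07 x [-96.2   1.5] z 30.9 F -7.3 0.2 22.7
-94 15.36 x [-92.2   1.5] z 30.9 F -8.8 -0.1 22.3
-90 15.64 x [-88.2   1.4] z 30.9 F -7.8 0.9 21.2
-86 15.93 x [-84.2   1.4] z 30.9 F -8.3 -0.2 21.4
-82 16.21 x [-80.2   1.4] z 30.9 F -8.1 -0.2 21.6
-78 16.49 x [-76.2   1.4] z 30.9 F -8.6 0.6 21.1
-74 16.77 x [-72.6   1.4] z 30.9 F -8.8 -0.3 22.6
-70 17.06 x [-69.6   1.4] z 30.9 F -10.5 -0.8 24.1
-66 17.34 x [-66.2   1.4] z 30.9 F -12.5 0.8 24.2
-62 17.62 x [-61.6   1.4] z 30.9 F -10.5 0.7 24.3
-58 17.91 x [-57.6   1.4] z 30.9 F -10.9 -0.0 22.7
-54 18.19 x [-53.6   1.4] z 30.9 F -10.1 -0.1 22.9
-50 18.48 x [-49.5   1.4] z 31.0 F -10.6 -0.0 22.4
-48 18.73 x [-47.8   1.4] z 31.0 F -11.3 0.3 23.5
-46 18.98 x [-45.9   1.4] z 31.0 F -10.5 -0.2 23.3
-44 19.23 x [-45.8   1.4] z 30.9 F -14.9 0.3 26.0
-42 19.48 x [-45.7   1.4] z 30.9 F -19.2 -0.7 28.6
-40 19.73 x [-45.7   1.4] z 30.9 F -23.4 -0.1 31.7
```

View pics/s2.png

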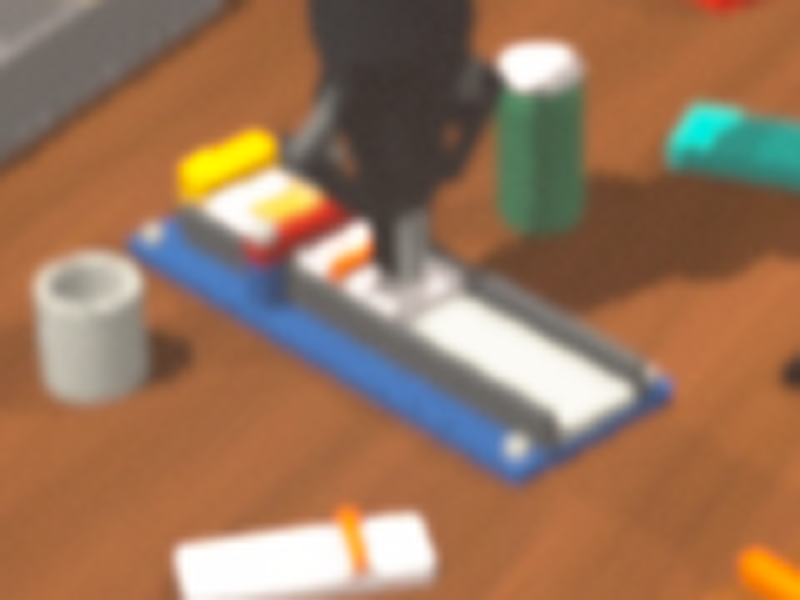

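View pics/c2.png

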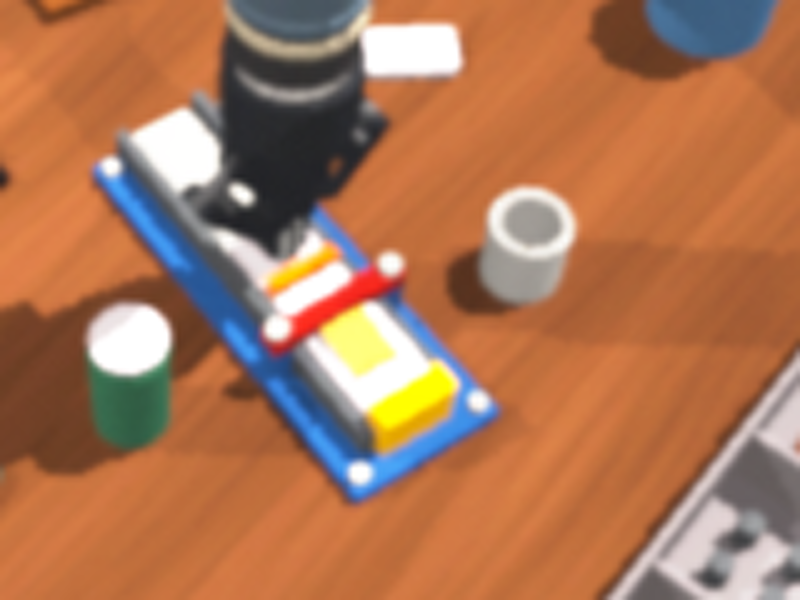

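The side crop shows the lug at (350,260), just short of the bridge. The scene crop shows the bar under the leaf with its nose against the stop at (390,400). The stall, 87.5 mm after the press, agrees with the bar being home. I'll ease off so the bed rises, back off slightly and retract.

Run:
```python
from h import *
f0=np.load("f0.npy")
def st(tag):
    s=bot.read_state(); f=np.array(s["force"])-f0; e=s["eef_pos"]
    print(tag,round(s["time"],2),"x",(J(e)*1000).round(1),"z",round(e[2]*1000,1),"F",round(f[:2]@ex,1),round(f[2],1)); return f[2]
for z in (.027,.029,.031,.033,.035):
    bot.move_linear(W(-.042,0,z),feed=.02)
    if st(z)<3: break
bot.move_linear(W(-.050,0,z+.0015),feed=.03); st("back")
bot.move_linear(W(-.050,0,.07),feed=.08)
bot.move_linear(W(-.085,0,.24),feed=.2); st("up")
k=calibration("wrist");im=snapshot("wrist");cv2.imwrite("pics/w3.png",im[:,:,::-1])
np.savez("w3.npz",K=k["intrinsics"],V=k["view"])
m=cv2.cvtColor(im,cv2.COLOR_RGB2HSV).astype(int)
# predicted rows: lug rear/front top edges, tail, when home and clamped (bar top 34.5 mm)
for n,x,h in [("tail",-.065,.0345),("lugrear",-.030,.0435),("lugfront",-.020,.0435),("bridgefront",0,.0465),("nose/stop",.07,.0345)]:
    print(n,proj("wrist",W(x,0,h),k).round(1))
```

```text
0.027 20.12 x [-45.4   1.4] z 30.9 F -14.4 21.4
0.029 20.37 x [-44.    1.2] z 31.5 F -9.4 13.4
0.031 20.62 x [-43.4   1.1] z 32.8 F -7.1 10.0
0.033 20.87 x [-43.   1.] z 34.4 F -5.2 7.4
0.035 21.12 x [-41.8  -0.1] z 34.9 F -0.2 -0.3
back 21.54 x [-50.2  -0. ] z 36.4 F -1.8 -0.3
up 23.12 x [-85.5  -0.2] z 238.3 F -1.8 -0.4
tail [[258.8 181.2]]
lugrear [[258.8 215. ]]
lugfront [[258.8 223.8]]
bridgefront [[258.8 242. ]]
nose/stop [[258.8 291.8]]
```

View pics/w3.png

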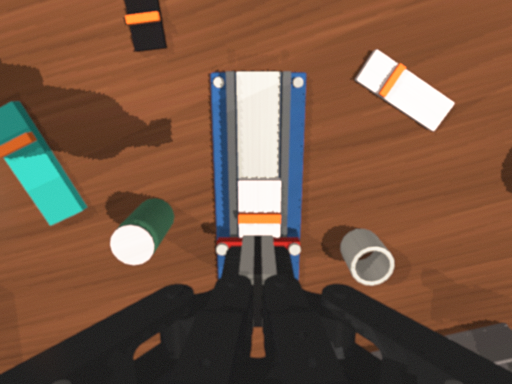

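The picture shows the tail edge at about row 180 and the lug at rows 213–223. The home predictions were 181 and 215–224, so I'll measure both precisely.

Run:
```python
from h import *
d=np.load("w3.npz");k=dict(intrinsics=d["K"],view=d["V"])
im=cv2.imread("pics/w3.png");hsv=cv2.cvtColor(im,cv2.COLOR_BGR2HSV).astype(int)
print([(r,hsv[r,245:272].mean(0).round().astype(int).tolist()) for r in list(range(174,186))+list(range(209,228))+list(range(233,245))])
for n,r,h in [("tail",180,.0345),("row1",181,.0345),("lugr",213,.0435),("lugf",223,.0435),("bridgefront top",237,.0465)]: print(n,(J(ray("wrist",(259,r),h,k))*1000).round(1))
m=((hsv[...,0]>100)&(hsv[...,0]<125)&(hsv[...,1]>120)); print("base rear row",np.nonzero(m[60:100,212:222].mean(1)>.5)[0].min()+60, "pred",proj("wrist",W(-.175,0,.010),k).round(1), proj("wrist",W(-.175,0,.026),k).round(1))
```

```text
[(174, [19, 18, 242]), (175, [19, 18, 241]), (176, [20, 25, 233]), (177, [17, 32, 202]), (178, [13, 32, 165]), (179, [10, 33, 155]), (180, [9, 35, 212]), (181, [12, 14, 255]), (182, [16, 5, 255]), (183, [14, 5, 254]), (184, [13, 5, 254]), (185, [14, 6, 254]), (209, [14, 5, 254]), (210, [16, 7, 254]), (211, [11, 23, 240]), (212, [6, 75, 195]), (213, [8, 165, 166]), (214, [10, 216, 222]), (215, [13, 205, 255]), (216, [15, 197, 255]), (217, [15, 196, 255]), (218, [15, 196, 254]), (219, [15, 196, 254]), (220, [15, 197, 254]), (221, [15, 200, 254]), (222, [14, 179, 254]), (223, [14, 102, 254]), (224, [11, 23, 253]), (225, [12, 6, 252]), (226, [13, 5, 253]), (227, [12, 5, 254]), (233, [16, 6, 255]), (234, [10, 19, 251]), (235, [10, 35, 188]), (236, [13, 31, 116]), (237, [16, 27, 95]), (238, [17, 28, 97]), (239, [21, 25, 98]), (240, [14, 27, 98]), (241, [20, 26, 98]), (242, [27, 26, 98]), (243, [31, 28, 98]), (244, [15, 26, 98])]
tail [-66.3   0.2]
row1 [-65.2   0.2]
lugr [-32.3   0.2]
lugf [-20.9   0.2]
bridgefront top [-5.9  0.2]
base rear row 73 pred [[258.8  72.7]] [[258.9  72. ]]
```

Run:
```python
from h import *
bot.move_linear(W(0,0,.24),feed=.15)
k=calibration("wrist");im=snapshot("wrist");print(bot.read_state()["time"])
a=proj("wrist",W(.07,0,.0345),k)[0];print("stop foot",a,"stop top",proj("wrist",W(.07,0,.045),k)[0])
c=int(a[0]);r=int(a[1]);crop=im[r-70:r+30,c-66:c+67,::-1];print("crop origin",c-66,r-70)
cv2.imwrite("pics/w4.png",cv2.resize(crop,(798,600),interpolation=cv2.INTER_CUBIC))
```

```text
23.9417
stop foot [258.63356539 224.61351963] stop top [258.66841237 228.38230424]
crop origin 192 154
```

View pics/w4.png

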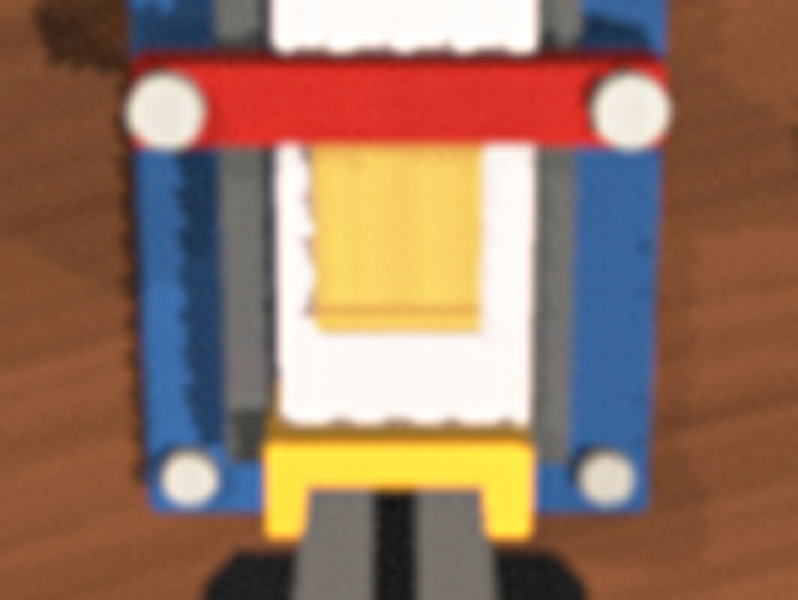

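The crop shows the bar's nose directly against the dark face of the yellow stop (crop row 425–438), with no gap. The leaf lies on the bar, the bar is straight, and the robot is clear. I'm handing it in.

```bash
python3 -c "
from station import *
print(job.sign_off())"
```

```text
the job is handed in; nothing more can be done
None
```

The latch bar is pressed in, home against the end stop under the leaf and let go, and the job is handed in; the sign-off gave no verdict, but the last picture showed no gap at the stop and the arm clear.

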